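# Swing out the takeaway-box rest arm until it clicks home

## Robot

A 6-joint arm with a two-finger parallel gripper is mounted at the origin on the work surface. World frame = base frame: x ahead of the robot, y to its left, z up, the work surface at z = 0. Lengths are in m, angles in degrees, forces in N, time in s.
With the tool pointing down it reaches from about 0.4 to 0.825 m from the base axis. Payload 7 kg.
Tool frame: the origin (TCP) lies on the centre line of the jaws, within the pads' length; the fingertips stand 19 mm ahead of it and the grasp point (between the pads) is the TCP; z points along the fingers, y is the line along which they close (so a half turn about z gives the same grasp; the last joint's range is limited). The gripper opens to 88 mm and grips with 3 to 60 N. Pads are 19 mm wide; open, the fingers measure 130 mm over their backs; the gripper's body (78 mm by 193 mm) begins 47 mm behind the grasp point.
Start: joints at [90.934, 20.546, 0.682, 0, -70.136, -16.507], TCP at [0.181, 0.65, 0.246] pointing down, gripper open.
Joint ranges: [-176.03, 176.03], [-82.01, 121.73], [-58.28, 71.71], [-173.87, 95.51], [-174.79, -0.11], [-173.66, 173.66]. Speed limits (degrees/s): [136.94, 136.94, 172.46, 180, 180, 180].

## Interface

Orientations are given as [roll, pitch, yaw] about the fixed x, y, z axes, in that order (R = Rz(yaw) Ry(pitch) Rx(roll)).
In Python, from plant import ctrl gives the robot as it stands.
- The arm moves only by the tool move_arm, never from a script. Its argument "motion" is a list of rows, each a list of 3 entries, a list of its own where there are three numbers: the shift along the tool's x, y, z in mm, then the turn, a rotation vector about the tool's x, y, z in degrees, then the closure, from 0 (fully open) to 1 (shut). A call has 1 to 10 rows; each row is the pose to reach, as a shift and turn from the pose commanded when the call began, along the tool's axes at that moment; what a row does not reach only later rows make up. A row lasts 1/12 s, in which the tool goes at most 41.7 mm and 7.16 degrees, less where a joint would pass 70% of its speed; a pose out of reach is approached as far as the arm can. A call with a gripper value outside its range is refused whole. The fingers move at their own pace and stop on an object; the grip force is fixed at half the most. Time passes only in rows, so rows that repeat a pose let the fingers close. It gives the time, the measured TCP pose, the force, the opening and the grip force at its end, in the units of the state.
- ctrl.get_obs(): the state, without advancing time (a new reading comes with each control period).
- ctrl.snapshot(name): name is "scene" or "top"; returns a dict with "color" (384x512x3 uint8, blue, green, red), "camera_matrix" (3x3 intrinsics, pixels), "k1" (the pictures are not rectified: a ray, as slopes to the right and down, at radius r is drawn at 1 + k1 r^2 times it, then the intrinsics apply), "cam_to_world" (4x4, takes a point from camera to world coordinates). Camera axes: x right, y up, looking along -z (the intrinsics and any distortion apply to the point x, -y, -z); pixel columns grow to the right and rows downward; lengths in m; the calibration is good to about 2 mm. A picture is of the moment at which its call begins. There is no depth.
- ctrl.close_job(): hands the job in; it is judged then, once.
The state is a dict: "clock": time; "joint_pos": joint angles; "qvel": joint speeds; "tau": joint torques, N m; "tool_pos": TCP position; "orientation": TCP orientation; "force": force on the tool from outside, world axes, zero at the start; "moment": the same for the moment, N m; "opening": finger opening in m; "gripper_force": force on a finger pad.
Only numpy, scipy, OpenCV 4.12 (cv2) and the standard library are available. Lean on these libraries where they do the work, as an engineer would, in place of code of your own. Each camera call takes 0.05 s, during which the arm holds its last target. There are 200 camera calls.

## Task

The takeaway boxes rest on two steel arms under the heat-lamp rail. One arm is already swung out towards you; the other is still folded in under the rail. Swing the folded arm out until it snaps fully home against its stop, handling it gently (a squeeze of about 30 N is the most it should get), then let go. Do not bump the lamp rail, and leave the bowl, bottle, shaker, mug and small pan where they are.

Things in the scene. Friction and masses are not known exactly. Their poses are not given: they have to be found in the camera images.
- brace (a joint): swing angle of the folded rest arm about its vertical hinge: 0 = folded (along the bracket's +y), grows counter-clockwise seen from above, 1.571 = fully home (along the bracket's -x, towards the robot) at its stop. A spring detent resists from 1.2 to 1.45 rad (about 2 N at the pin), and beyond that pulls it home by itself. Starts at 0 to 0.5
- brace_hinge (a point): point on the folded arm's vertical hinge axis, 112 mm above the counter (the bar's mid height); axes are the bracket's and do not turn with the arm: home is along -x, folded is along +y, z up. The bracket's 40 mm square post (133 mm high) is centred 40 mm behind (+x) this axis, on an 80 mm square foot plate 8 mm thick
- brace_pin (a point): middle of the upright round black grip pin at the folded arm's free end, 150 mm from the hinge axis: 18 mm in diameter, foot on the bar at 123 mm, top at 183 mm, this point 153 mm above the counter. The arm is a steel flat bar 12 mm thick, 26 mm high (99 to 125 mm above the counter), free underneath. The point's y points along the arm away from the hinge
- bracket_fixed: the other rest arm, the same shape and height, already home and not movable; origin on the counter under its hinge axis; its arm runs 158 mm along its -x from there, its pin stands at 150 mm; its post is 40 mm to +x. Which of the two stands on the left varies; they stand about 245 mm apart
- lamp_rail: fixed heat-lamp rail right above the folded arm: level steel beam along its y, 900 mm long, 60 mm deep (x from -20 to +40 mm), underside 352 mm and top 400 mm above the counter; two legs 40 mm square at x = 10, y = +-430 mm. Origin on the counter under the beam
- sauce_bowl: loose steel bowl, 100 mm across, 45 mm high, standing between the two brackets; origin under its centre
- squeeze_bottle: loose white squeeze bottle, 60 mm across, 170 mm high, beyond the rail; origin under its centre
- shaker: loose glass shaker with steel cap, 52 mm across, 100 mm high, beyond the rail; origin under its centre
- mug: loose white mug, 80 mm across, 85 mm high, on the right; origin under its centre
- small_pan: loose open steel food pan, 160 x 170 x 65 mm, on the left; origin under its centre
Mind the look-alikes: they are no part of the job. What is shaped like the part that bears brace but green or purple is not meant.

How it is judged:
By the outcome, as a careful person would: the job done as asked, in the order asked, and still so for the second after the job is handed in, with the robot touching nothing.
It also fails if it takes over 48 s, if anything falls off the work surface, if the arm or the gripper's body presses on something with over 40 N, if the wrist force passes 120 N, or if a joint passes its speed limit or range.

## Working session

There is one attempt and no reset: what is moved stays moved. The work goes in short steps, Python scripts to look and compute and a tool call to move; the robot and the scene stay as the last step left them, time stands still between calls to the robot, and variables do not carry over. Pictures are saved under pics/ and viewed, at most 10 in all, crops included, and the job is handed in when it is done.

Besides the shell and the picture viewer there is one more tool, called as name([rows], argument=value, ...), one row to a line, values as JSON. move_arm: Moves the arm, as the interface text tells. Its arguments: {"type":"object","properties":{"motion":{"type":"array"}},"required":["motion"]}

```bash
mkdir -p pics; ls; cat > h.py <<'E'
import numpy as np, cv2
from plant import ctrl
def snap(n,f):
    s=ctrl.snapshot(n); cv2.imwrite('pics/'+f,s['color']); np.savez('pics/'+f+'.npz',**{k:np.array(s[k]) for k in('color','camera_matrix','k1','cam_to_world')}); return s
def load(f): return dict(np.load('pics/'+f+'.npz'))
def dist(s): return np.array([float(s['k1']),0,0,0])
def onplane(s,u,v,z):
    n=cv2.undistortPoints(np.array([[[u,v]]],float),s['camera_matrix'],dist(s)) if 0 else None
    K=s['camera_matrix']; d=np.array([(u-K[0,2])/K[0,0],(v-K[1,2])/K[1,1]]); p=d.copy()
    for _ in range(30): p=d/(1+float(s['k1'])*(p@p))
    T=s['cam_to_world']; r=T[:3,:3]@np.array([p[0],-p[1],-1]); o=T[:3,3]
    return o+r*(z-o[2])/r[2]
def proj(s,P):
    T=s['cam_to_world']; c=(np.atleast_2d(P)-T[:3,3])@T[:3,:3]; c=c*[1,-1,-1]
    return cv2.projectPoints(c,np.zeros(3),np.zeros(3),s['camera_matrix'],dist(s))[0][:,0]
E
python3 - <<'E'
from h import *
a=snap('scene','s0.png');b=snap('top','t0.png')
for s in(a,b):print(np.round(s['cam_to_world'],3),s['k1'])
print(ctrl.get_obs())
E
```

```text
pics
[[-0.436 -0.727  0.53   1.328]
 [ 0.9   -0.362  0.244  0.418]
 [ 0.015  0.583  0.812  1.358]
 [ 0.     0.     0.     1.   ]] 0.05304239289563627
[[-1.000e-03  9.850e-01 -1.730e-01  2.480e-01]
 [-1.000e+00 -1.000e-03 -3.000e-03  2.900e-02]
 [-4.000e-03  1.730e-01  9.850e-01  1.782e+00]
 [ 0.000e+00  0.000e+00  0.000e+00  1.000e+00]] -0.003953713208542451
{'clock': 0.1, 'joint_pos': array([ 9.09341587e+01,  2.05868713e+01,  6.41411016e-01, -1.64998146e-02,
       -7.01356130e+01, -1.65084411e+01]), 'qvel': array([ 0.02781453, -0.11975815,  0.16975115,  0.03207978,  0.0374563 ,
        0.06695262]), 'tau': array([-2.98324048e-03, -5.84165704e+01,  2.93752491e+01,  7.01560423e+00,
        1.01923183e-02, -5.23477411e-05]), 'tool_pos': array([0.18113215, 0.6498437 , 0.24474357]), 'orientation': array([ 1.79917861e+02, -8.16695509e-03, -1.55798940e+01]), 'force': array([0.20113443, 0.60187769, 1.13174017]), 'moment': array([0.03847049, 0.01613534, 0.00644166]), 'gripper_force': 0.0, 'opening': 0.08721705136247059}
```

View pics/s0.png

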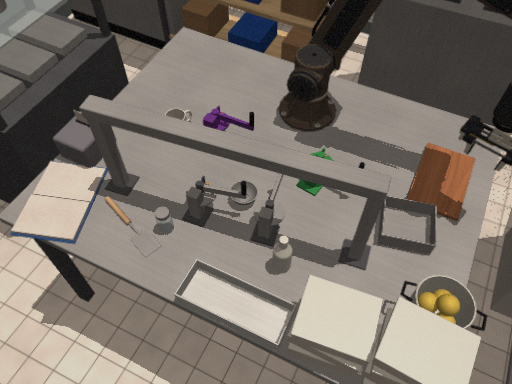

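View pics/t0.png

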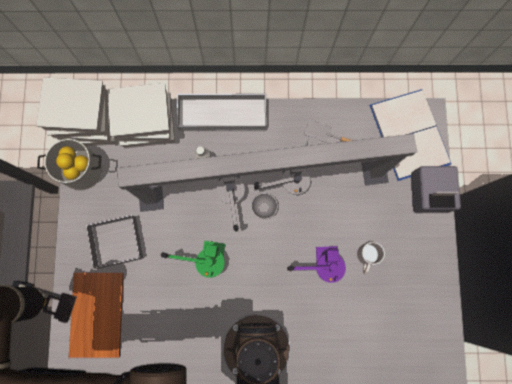

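```bash
python3 - <<'E'
from h import *
a=load('s0.png')['color'][165:275,165:305];b=load('t0.png')['color'][145:245,210:330]
A=cv2.resize(a,None,fx=5.0,fy=5.0,interpolation=3);B=cv2.resize(b,None,fx=6,fy=6,interpolation=3)
cv2.imwrite('pics/c1.png',A);cv2.imwrite('pics/c2.png',B)
E
```

```text
(no output)
```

View pics/c1.png

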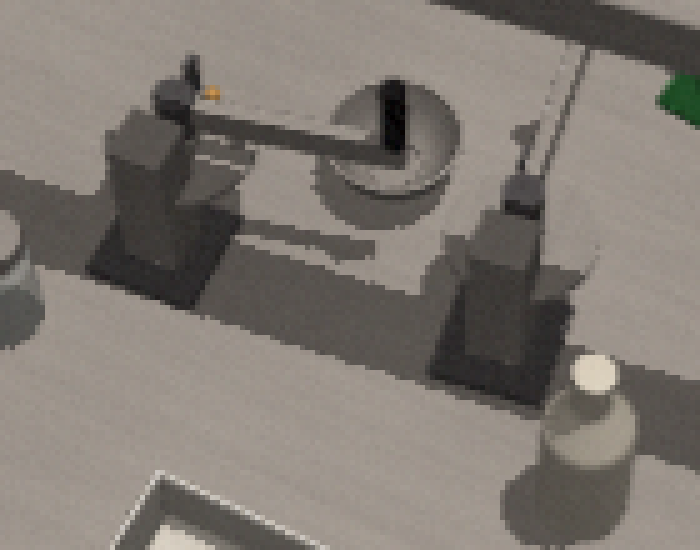

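View pics/c2.png

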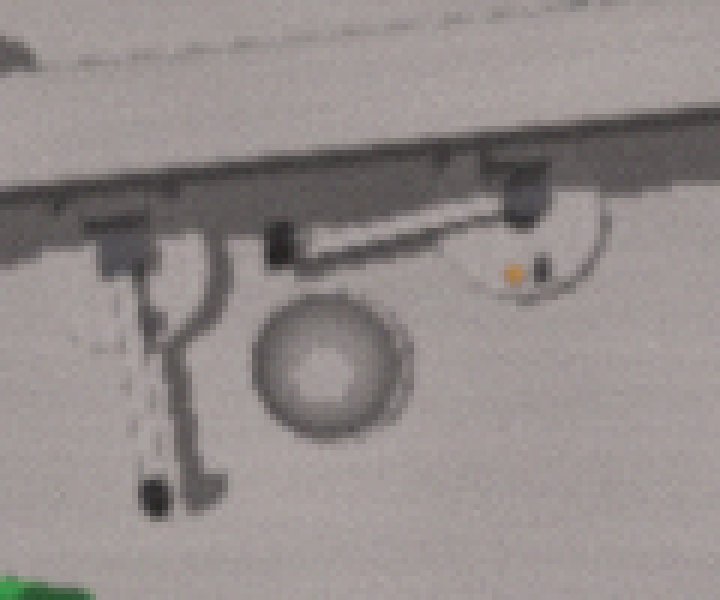

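```bash
python3 - <<'E'
from h import *
a=load('s0.png');b=load('t0.png')
S=lambda u,v:(165+(u+.5)/5-.5,165+(v+.5)/5-.5);T=lambda u,v:(210+(u+.5)/6-.5,145+(v+.5)/6-.5)
def p(n,s,q,z):print(n,np.round(onplane(s,*q,z),4))
p('pintop S',a,S(395,84),.183);p('pinfoot S',a,S(397,152),.124)
p('pintop T',b,T(280,228),.183);p('pinfoot T',b,T(280,262),.124)
p('hinge S',a,S(172,92),.13);p('hinge T',b,T(523,208),.13)
p('post top S cnr',a,S(147,133),.133);p('post top T',b,T(525,185),.133)
p('foot S',a,S(88,270),.008);p('foot S',a,S(193,308),.008);p('foot S r',a,S(242,225),.008)
p('fix foot S',a,S(430,375),.008);p('fix foot S',a,S(538,405),.008);p('fix foot r',a,S(572,310),.008)
p('fix hinge S',a,S(523,190),.13);p('fix hinge T',b,T(125,252),.13)
p('fixpin T foot',b,T(156,512),.124);p('fixpin T top',b,T(154,482),.183)
p('bowl T',b,T(325,365),.04);p('bowl S',a,S(395,135),.045)
for q in[(118,184),(415,154),(118,163),(413,134)]:p('rail lower',b,q,.4)
p('stoporange',b,T(515,275),.112);p('stoporange S',a,S(212,93),.112);p('stopblk',b,T(542,268),.112)
E
```

```text
pintop S [0.5615 0.0009 0.183 ]
pinfoot S [0.5717 0.0065 0.124 ]
pintop T [0.5704 0.0009 0.183 ]
pinfoot T [ 5.617e-01 -1.000e-04  1.240e-01]
hinge S [ 0.5986 -0.1467  0.13  ]
hinge T [ 0.5929 -0.1438  0.13  ]
post top S cnr [ 0.6362 -0.1429  0.133 ]
post top T [ 0.6062 -0.145   0.133 ]
foot S [ 0.6831 -0.177   0.008 ]
foot S [ 0.6775 -0.0972  0.008 ]
foot S r [ 0.604  -0.1006  0.008 ]
fix foot S [0.6525 0.0707 0.008 ]
fix foot S [0.6409 0.1451 0.008 ]
fix foot r [0.5643 0.1348 0.008 ]
fix hinge S [0.5658 0.0947 0.13  ]
fix hinge T [0.5667 0.0915 0.13  ]
fixpin T foot [0.4135 0.0728 0.124 ]
fixpin T top [0.4246 0.0725 0.183 ]
bowl T [ 0.5128 -0.0291  0.04  ]
bowl S [ 0.511  -0.0277  0.045 ]
rail lower [0.5229 0.4152 0.4   ]
rail lower [ 0.6134 -0.4713  0.4   ]
rail lower [0.5869 0.4181 0.4   ]
rail lower [ 0.6757 -0.4691  0.4   ]
stoporange [ 0.556  -0.1402  0.112 ]
stoporange S [ 0.5767 -0.1306  0.112 ]
stopblk [ 0.5602 -0.1564  0.112 ]
```

Candidates for the wanted part are as follows.
- Grey right bracket: pin at scene (244,188) and top (257,186). It is folded under the rail.
- Grey left bracket: pin at top (236,228). It is already home, so it is the fixed one.
- Green (165,255) and purple (291,268): look-alikes.

I choose the grey right bracket, and the close crops confirm a black pin and an arm along the rail, with the bowl below it. Its pin is at about (0.566, 0.002) and its hinge at (0.594, -0.146). I'll approach with the tool tilted about 35°, so the gripper stays on the robot side of the rail.

```bash
cat >> h.py <<'E'
from scipy.spatial.transform import Rotation as Ro
def rel(p,rpy,p0=None,rpy0=None):
    o=ctrl.get_obs(); p0=o['tool_pos'] if p0 is None else np.array(p0); rpy0=o['orientation'] if rpy0 is None else rpy0
    R0=Ro.from_euler('xyz',rpy0,degrees=True); R=Ro.from_euler('xyz',rpy,degrees=True)
    return np.round(R0.inv().apply(np.array(p)-p0)*1000,1),np.round((R0.inv()*R).as_rotvec(degrees=True),1)
E
python3 - <<'E'
from h import *
print(rel([.27,.36,.31],[180,0,-40]),rel([.41,.0,.30],[180,-35,0]))
E
```

```text
(array([163.5, 255.4, -64.9]), array([ 0.1, -0. , 24.4])) (array([395. , 564.6, -54.4]), array([  4.8,  34.8, -15.1]))
```

move_arm([
  [[164,255,-65],[0,0,0],0.3],
  [[164,255,-65],[0,0,0],0.3],
  [[164,255,-65],[0,0,0],0.3],
  [[164,255,-65],[0,0,0],0.3],
  [[164,255,-65],[0,0,0],0.3],
  [[164,255,-65],[0,0,0],0.3],
  [[164,255,-65],[0,0,0],0.3],
  [[164,255,-65],[0,0,0],0.3],
  [[164,255,-65],[0,0,0],0.3],
  [[164,255,-65],[0,0,0],0.3],
])

```text
clock: 0.93
tool_pos: [0.271, 0.3598, 0.3111]
orientation: [-179.9, 0.0, -15.7]
force: [0.4, 0.7, -0.1]
opening: 0.0613
gripper_force: 0.0
```

```bash
python3 - <<'E'
from h import *
o=ctrl.get_obs();print(o['tool_pos'],o['orientation'],o['joint_pos'],o['opening'],o['force'])
print(rel([.41,.0,.30],[180,-35,0]))
E
```

```text
[0.27102698 0.35984756 0.31114892] [-1.79898038e+02  1.53878408e-02 -1.56543211e+01] [ 7.82048809e+01 -3.64886000e+00 -1.98002682e+01 -8.84390957e-03
 -7.37458259e+01 -3.85674787e+00] 0.061342873029912044 [ 0.40465581  0.68130552 -0.08587381]
(array([230.9, 309. ,  10.5]), array([  4.7,  34.8, -15.2]))
```

move_arm([
  [[231,309,10],[5,35,-15],0.3],
  [[231,309,10],[5,35,-15],0.3],
  [[231,309,10],[5,35,-15],0.3],
  [[231,309,10],[5,35,-15],0.3],
  [[231,309,10],[5,35,-15],0.3],
  [[231,309,10],[5,35,-15],0.3],
  [[231,309,10],[5,35,-15],0.3],
  [[231,309,10],[5,35,-15],0.3],
  [[231,309,10],[5,35,-15],0.3],
  [[231,309,10],[5,35,-15],0.3],
])

```text
clock: 1.77
tool_pos: [0.4076, 0.0245, 0.3157]
orientation: [-179.5, -34.5, -0.1]
force: [1.0, 0.4, -0.3]
opening: 0.0614
gripper_force: 0.0
```

```bash
python3 - <<'E'
from h import *
o=ctrl.get_obs();print(o['tool_pos'],o['orientation'],o['joint_pos'],o['opening'],o['force'])
print(rel([.41,.0,.30],[180,-35,0]))
E
```

```text
[0.40760771 0.02454579 0.31566706] [-1.79490632e+02 -3.44980954e+01 -5.59214470e-02] [ 54.43537183 -33.61551986 -58.1745747   36.7793807  -49.58613666
  15.22727942] 0.061395968161084516 [ 0.99748137  0.43571186 -0.31259433]
(array([-6.9, 24.7, 14.1]), array([-0.5,  0.5, -0. ]))
```

```bash
python3 - <<'E'
from h import *
print(rel([.526,.002,.217],[180,-35,0]),rel([.566,.002,.160],[180,-35,0]))
E
```

```text
(array([ 41.7,  23.7, 148.2]), array([-0.5,  0.5, -0. ])) (array([ 42.4,  24.3, 217.8]), array([-0.5,  0.5, -0. ]))
```

move_arm([
  [[42,24,148],[0,0,0],0.3],
  [[42,24,148],[0,0,0],0.3],
  [[42,24,148],[0,0,0],0.3],
  [[42,24,148],[0,0,0],0.3],
  [[42,24,148],[0,0,0],0.3],
  [[42,24,148],[0,0,0],0.3],
])

```text
clock: 2.27
tool_pos: [0.5349, -0.004, 0.2289]
orientation: [-179.3, -32.3, -0.2]
force: [-0.8, -0.9, 0.1]
opening: 0.061
gripper_force: 0.0
```

```bash
python3 - <<'E'
from h import *
o=ctrl.get_obs();print(o['tool_pos'],o['orientation'],o['joint_pos'],o['opening'],o['force'])
s=snap('scene','s1.png');t=snap('top','t1.png')
A=cv2.resize(s['color'][120:260,150:310],None,fx=4,fy=4,interpolation=3);cv2.imwrite('pics/c3.png',A)
print(rel([.566,.002,.160],[180,-35,0]))
E
```

```text
[ 0.53489115 -0.00400639  0.22891994] [-179.26446589  -32.27401387   -0.20432582] [ 20.93755557  -8.65492102 -58.17192032  47.31190825 -14.22313447
  25.51559965] 0.06099781447767219 [-0.77907137 -0.9222792   0.08653889]
(array([-11.1,  -4.3,  78. ]), array([-0.7,  2.5, -0.1]))
```

View pics/c3.png

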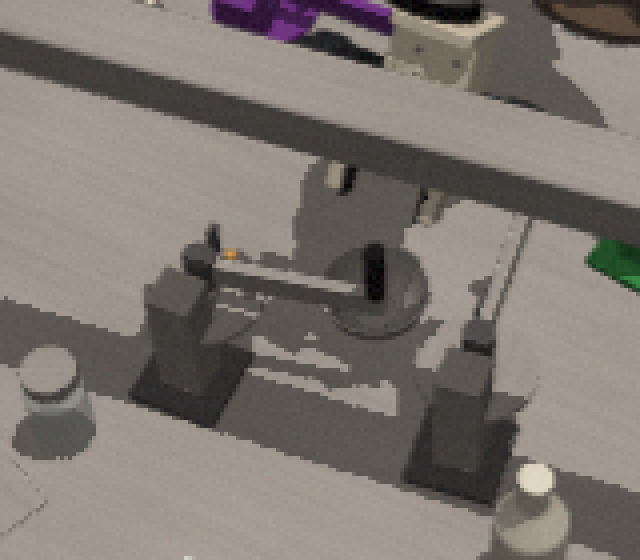

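The view shows the gripper in front of the upright black pin (crop 375,272), with the fingers on the robot side and clear of the rail. Joint 3 is at its limit in this posture, so I'll fit the kinematics and find orientations that are reachable along the arc.

```bash
cat > kin.py <<'E'
import numpy as np
from scipy.optimize import least_squares
from scipy.spatial.transform import Rotation as Ro
D=[([90.934159,20.586871,.641411,-.0165,-70.135613,-16.508441],[.18113215,.6498437,.24474357],[179.917861,-.008,-15.579894]),
([78.204881,-3.64886,-19.800268,-.00884,-73.745826,-3.856748],[.27102698,.35984756,.31114892],[-179.898,.0154,-15.6543]),
([54.43537183,-33.61551986,-58.1745747,36.7793807,-49.58613666,15.22727942],[.40760771,.02454579,.31566706],[-179.49063,-34.498,-.0559]),
([20.93755557,-8.65492102,-58.17192032,47.31190825,-14.22313447,25.51559965],[.53489115,-.00400639,.22891994],[-179.2645,-32.274,-.2043])]
def fk(q,P):
    r0,d,z0,L1,fx,fz,d6=P[:7]; q=np.array(q); 
    E=lambda a,t:Ro.from_euler(a,t,degrees=True)
    R=E('z',q[0]); p=R.apply([r0,d,z0])
    p=p+(R*E('y',q[1])).apply([0,0,L1]); R=R*E('y',q[1]-q[2]); p=p+R.apply([fx,0,fz])
    R=R*E('x',s4*q[3])*E('y',-q[4])
    T=R*Ro.from_matrix([[0,0,1],[0,-1,0],[1,0,0]])*E('z',s6*q[5]+P[7])
    return p+R.apply([d6,0,0]),T
def fit():
    global s4,s6; best=None
    for s4 in(1,-1):
        for s6 in(1,-1):
            f=lambda P:np.concatenate([np.r_[a[0]-p,(a[1].inv()*Ro.from_euler('xyz',r,degrees=True)).as_rotvec()] for q,p,r in D for a in[fk(q,P)]])
            for y6 in(0,90,180,-90):
                s=least_squares(f,[0,-.19,.4,.4,.4,0,.3,y6],x_scale=[1]*7+[57])
                if best is None or s.cost<best[0]:best=(s.cost,s.x,s4,s6,np.abs(s.fun).max())
    s4,s6=best[2:4];return best
B=fit();P=B[1]
lo=np.array([-176.03,-82.01,-58.28,-173.87,-174.79,-173.66]);hi=np.array([176.03,121.73,71.71,95.51,-.11,173.66])
def ik(p,rpy,q0):
    Rt=Ro.from_euler('xyz',rpy,degrees=True)
    def f(q):
        a,T=fk(q,P);return np.r_[(a-p)*10,(T.inv()*Rt).as_rotvec()*3]
    s=least_squares(f,np.clip(q0,lo+.1,hi-.1),bounds=(lo,hi),x_scale=30);return s.x,np.abs(s.fun).max()
E
python3 - <<'E'
from kin import *
np.set_printoptions(precision=4,suppress=True)
print(B)
q0s=[D[3][0],D[2][0],[0,0,-30,0,-50,0],[20,0,-40,-60,-40,100],[-20,20,-30,60,-40,-60],[30,-20,-50,90,-40,-60]]
pts={'start':[.566,.002,.16],'mid':[.488,-.04,.16],'end':[.445,-.162,.16]}
for n,p in pts.items():
  for t in(0,-15,-25,-35):
    for y in(-90,-60,-30,0,30,60,90):
      b=min((ik(p,[180,t,y],q) for q in q0s),key=lambda r:r[1])
      if b[1]<.01:print(n,t,y,b[0].round(0))
E
```

```text
(np.float64(0.0033393790181046965), array([ 0.2213, -0.1746,  0.0812,  0.5283,  0.2098,  0.0883,  0.3099,
       90.    ]), -1, -1, np.float64(0.05677651553195617))
start 0 -90 [ 18.  14. -42.  -0. -34. -18.]
start 0 -60 [ 18.  14. -42.   0. -34.  12.]
start 0 -30 [ 18.  14. -42.   0. -34.  42.]
start 0 0 [ 18.  14. -42.  -0. -34.  72.]
start 0 30 [ 18.  14. -42.  -0. -34. 102.]
start 0 60 [ 18.  14. -42.  -0. -34. 132.]
start 0 90 [ 18.  14. -42.   0. -34. 162.]
start -15 -90 [ 26.  15. -43.  21. -40. -43.]
start -15 -60 [ 27.  11. -50.  29. -32. -23.]
start -15 -30 [ 25.   8. -55.  34. -22.   4.]
start -15 0 [ 21.   6. -57.  23. -14.  47.]
start -15 30 [ 16.   8. -55. -16. -13. 119.]
start -15 60 [ 12.  11. -50. -31. -22. 166.]
start -15 90 [  10.   15.  -43.  -28.  -32. -166.]
start -25 -90 [ 31.  17. -45.  31. -45. -56.]
start -25 -60 [ 33.  11. -56.  49. -34. -46.]
start -25 90 [   5.   17.  -45.  -47.  -35. -144.]
start -35 -90 [ 35.  21. -47.  38. -50. -67.]
start -35 90 [  -0.   21.  -48.  -62.  -41. -125.]
mid 0 -90 [ 16.   6. -54.  -0. -30. -16.]
mid 0 -60 [ 16.   6. -54.  
[... 154 characters left out ...]
 6. -54.   0. -30. 134.]
mid 0 90 [ 16.   6. -54.   0. -30. 164.]
mid -15 -90 [ 26.   7. -56.  23. -36. -46.]
mid -15 90 [   6.    8.  -54.  -31.  -30. -159.]
mid -25 90 [   0.   11.  -56.  -50.  -33. -135.]
mid -35 90 [  -5.   15.  -58.  -64.  -39. -116.]
end 0 -90 [  2.   4. -56.   0. -30.  -2.]
end 0 -60 [  2.   4. -56.  -0. -30.  28.]
end 0 -30 [  2.   4. -56.   0. -30.  58.]
end 0 0 [  2.   4. -56.   0. -30.  88.]
end 0 30 [  2.   4. -56.  -0. -30. 118.]
end 0 60 [  2.   4. -56.   0. -30. 148.]
end -15 90 [  -8.    9.  -54.  -28.  -33. -147.]
end -25 90 [ -14.   13.  -53.  -41.  -38. -130.]
end -35 60 [ 117.  -70.   43.   96. -151.  135.]
end -35 90 [ -19.   18.  -54.  -51.  -44. -116.]
```

```bash
cat > patch.py <<'E'
s=open('kin.py').read()
s=s.replace("R=R*E('x',s4*q[3])*E('y',-q[4])","R=R*E('y',P[8])*E('x',s4*q[3])*E('y',s5*q[4]+P[9]); p=p+R.apply([0,0,0])")
s=s.replace("global s4,s6; best=None","global s4,s5,s6; best=None").replace("        for s6 in(1,-1):","        for s6,s5 in((1,1),(1,-1),(-1,-1),(-1,1)):")
s=s.replace("for y6 in(0,90,180,-90):","for y6,c in((y,c) for y in(0,90,180,-90) for c in(0,90,-90,180)):").replace(".3,y6]",".3,y6,c,-c]").replace("[57])","[57]*3)")
s=s.replace("best=(s.cost,s.x,s4,s6,np.abs(s.fun).max())","best=(s.cost,s.x,s4,s5,s6,s.fun.reshape(-1,6))").replace("s4,s6=best[2:4]","s4,s5,s6=best[2:5]")
open('kin.py','w').write(s)
E
python3 patch.py; python3 - <<'E'
from kin import *
np.set_printoptions(precision=4,suppress=True)
print(B)
E
```

```text
(np.float64(0.0033170674263174145), array([   0.2199,   -0.1748,    0.0839,    0.5293,    0.2107,    0.0875,
          0.3126,   90.0421, -179.7335,  179.6242]), 1, -1, -1, array([[-0.0168, -0.013 ,  0.0325, -0.0018,  0.0005, -0.0007],
       [-0.0154,  0.0098,  0.0139, -0.0019,  0.0001, -0.0007],
       [ 0.0014,  0.0034, -0.0567, -0.0032,  0.001 ,  0.0014],
       [ 0.015 , -0.0316,  0.0103, -0.0045,  0.0015,  0.0001]]))
```

```bash
python3 - <<'E'
s=open('kin.py').read()
i=s.index('def fk');j=s.index('lo=np')
s=s[:i]+'''E=lambda a,t:Ro.from_euler(a,t,degrees=True)
def fk(q,P):
    r0,d,z0,L1x,L1,fx,fz,wy,wz,d6,vz=P
    R=E('z',q[0]); p=R.apply([r0,d,z0]); p=p+(R*E('y',q[1])).apply([L1x,0,L1])
    R=R*E('y',q[1]-q[2]); p=p+R.apply([fx,0,fz]); R=R*E('x',-q[3]); p=p+R.apply([0,wy,wz]); R=R*E('y',-q[4])
    return p+R.apply([d6,0,vz]),R*Ro.from_matrix([[0,0,1],[0,-1,0],[1,0,0]])*E('z',90-q[5])
x0=np.array([0,-.19,.35,0,.4,.4,0,0,0,.25,0])
def fit(D=D,k=1e-3,x0=x0):
    f=lambda P:np.r_[np.concatenate([fk(q,P)[0]-p for q,p,r in D]),k*(P-x0)]
    return least_squares(f,x0)
B=fit();P=B.x
'''+s[j:]
open('kin.py','w').write(s)
E
python3 - <<'E'
from kin import *
np.set_printoptions(precision=4,suppress=True)
print(B.x,B.fun[:12].reshape(4,3))
for q,p,r in D:print((fk(q,P)[1].inv()*Ro.from_euler('xyz',r,degrees=True)).as_rotvec(degrees=True))
E
```

```text
[-0.0001 -0.0001  0.1986  0.      0.6016  0.4635  0.0003 -0.1917 -0.0001
  0.359   0.0001] [[-0. -0.  0.]
 [ 0.  0.  0.]
 [ 0. -0. -0.]
 [ 0.  0.  0.]]
[ 0.     -0.0002  0.    ]
[ 0. -0. -0.]
[ 0.     -0.0001 -0.    ]
[-0. -0. -0.]
```

```bash
cat >> kin.py <<'E'
def Rt(t,h,g=0): return E('z',h)*E('y',-t)*E('x',180)*E('z',g)
def ik(p,Rg,q0):
    f=lambda q:(lambda a,T:np.r_[(a-p)*10,(T.inv()*Rg).as_rotvec()*3])(*fk(q,P))
    s=least_squares(f,np.clip(q0,lo+.1,hi-.1),bounds=(lo,hi),x_scale=30,max_nfev=60);return s.x,np.abs(s.fun).max()
rng=np.random.default_rng(0)
Q0=[[54,-30,-50,37,-50,15],[21,-9,-50,47,-20,25],[20,10,-30,-60,-40,90],[0,10,-30,60,-60,-90],[40,0,-20,-100,-60,100],[30,0,-40,0,-80,90],[30,0,-40,0,-80,-90]]
def best(p,Rg): 
    b=None
    for q in Q0:
        r=ik(p,Rg,q)
        if b is None or r[1]<b[1]: b=r
        if b[1]<1e-3:break
    return b
def wrist(q):
    R=E('z',q[0]);e=R.apply([0,0,.1986])+(R*E('y',q[1])).apply([0,0,.6016]);R=R*E('y',q[1]-q[2]);w=e+R.apply([.4635,0,0]);w2=w+(R*E('x',-q[3])).apply([0,-.1917,0]);return e,w,w2
E
python3 - <<'E'
from kin import *
np.set_printoptions(precision=2,suppress=True)
pts={'start':[.566,.002,.16],'mid':[.488,-.04,.16],'end':[.445,-.162,.16]}
for n,p in pts.items():
  for t in(0,15,25,35,45,60):
    for h in(range(-90,91,30) if t else [0]):
     for g in(0,180):
      q,e=best(p,Rt(t,h,g))
      if e<.003:print(n,t,h,g,q.round(0),*wrist(q)[1:])
E
```

```text
start 0 0 0 [ 20.  14. -20.   0. -56.  70.] [0.5  0.18 0.52] [0.57 0.   0.52]
start 0 0 180 [  20.   14.  -20.   -0.  -56. -110.] [0.5  0.18 0.52] [0.57 0.   0.52]
start 15 -90 0 [ 28.  16. -26.  16. -56. -38.] [0.45 0.24 0.47] [0.57 0.09 0.51]
start 15 -90 180 [ 28.  16. -26.  16. -56. 142.] [0.45 0.24 0.47] [0.57 0.09 0.51]
start 15 -60 0 [ 29.  11. -34.  21. -46. -14.] [0.39 0.22 0.46] [0.52 0.08 0.51]
start 15 -60 180 [ 29.  11. -34.  21. -46. 166.] [0.39 0.22 0.46] [0.52 0.08 0.51]
start 15 -30 0 [ 27.   8. -38.  21. -37.  17.] [0.36 0.18 0.46] [0.49 0.05 0.51]
start 15 -30 180 [  27.    8.  -38.   21.  -37. -163.] [0.36 0.18 0.46] [0.49 0.05 0.51]
start 15 0 0 [ 24.   7. -36.  11. -34.  58.] [0.37 0.16 0.48] [0.47 0.   0.51]
start 15 0 180 [  24.    7.  -36.   11.  -34. -122.] [0.37 0.16 0.48] [0.47 0.   0.51]
start 15 30 0 [ 18.   8. -28.  -5. -39. 106.] [0.44 0.14 0.52] [ 0.49 -0.04  0.51]
start 15 30 180 [ 18.   8. -28.  -5. -39. -74.] [0.44 0.14 0.52] [ 0.49 -0.04  0.51]
start 15 60 0 [ 12.  12. -20. -15. -50. 147.] [0.51 0.11 0.55] [ 0.52 -0.08  0.51]
start 15 60 180 [ 12.
[... 11119 characters left out ...]
0.44 -0.42  0.41]
end 60 -90 0 [ 33.  21. -58.  52. -67. -79.] [0.26 0.17 0.31] [0.44 0.15 0.34]
end 60 -90 180 [ 33.  21. -58.  52. -67. 101.] [0.26 0.17 0.31] [0.44 0.15 0.34]
end 60 0 180 [-52.   1. -43. -91. -43.  34.] [ 0.21 -0.27  0.48] [ 0.13 -0.16  0.34]
end 60 30 180 [-51.  13. -29. -72. -64.  36.] [ 0.3  -0.37  0.47] [ 0.18 -0.32  0.34]
end 60 60 0 [ -45.   24.  -14.  -58.  -83. -141.] [ 0.43 -0.43  0.47] [ 0.29 -0.43  0.34]
end 60 60 180 [-45.  24. -14. -58. -83.  39.] [ 0.43 -0.43  0.47] [ 0.29 -0.43  0.34]
end 60 90 0 [ -35.   32.   -1.  -46.  -98. -134.] [ 0.58 -0.41  0.45] [ 0.44 -0.47  0.34]
end 60 90 180 [-35.  32.  -1. -46. -98.  46.] [ 0.58 -0.41  0.45] [ 0.44 -0.47  0.34]
```

```bash
python3 - <<'E'
from kin import *; from h import rel,ctrl
np.set_printoptions(precision=3,suppress=True)
G=Rt(30,30);print('rpy',G.as_euler('xyz',degrees=True))
H=np.array([.594,-.146]);q=[10,4,-32,-29,-24,133]
for p in([.48,-.03,.29],[.536,-.016,.226],[.566,.002,.165]):
    q,e=ik(p,G,q);print(p,e,q)
    print(rel(p,G.as_euler('xyz',degrees=True)))
for a in range(11,97,17):
    t=np.radians(90+a);p=np.r_[H+.15*np.array([np.cos(t),np.sin(t)]),.165];q,e=ik(p,G,q);print(a,p,e,q)
E
```

```text
rpy [180. -30.  30.]
[0.48, -0.03, 0.29] 5.179411066702498e-11 [ 12.512 -13.138 -31.257 -12.553 -43.733 114.402]
(array([-13.7,  25.8, -78.3]), array([ 14.9,  -2.6, -25.8]))
[0.536, -0.016, 0.226] 8.118505867571457e-16 [ 12.357  -3.484 -31.369 -15.604 -34.29  118.393]
(array([-0.9, 12.8,  6. ]), array([ 14.9,  -2.6, -25.8]))
[0.566, 0.002, 0.165] 1.8238618948451795e-11 [ 13.571   3.851 -32.286 -18.75  -26.1   121.279]
(array([-8.4, -4.4, 73.7]), array([ 14.9,  -2.6, -25.8]))
11 [0.565 0.001 0.165] 2.988937847225869e-10 [ 13.468   3.805 -32.302 -18.83  -26.155 121.435]
28 [ 0.524 -0.014  0.165] 1.1190411097761202e-10 [ 12.518  -0.033 -36.01  -19.649 -26.531 122.973]
45 [ 0.488 -0.04   0.165] 1.2212453270876722e-14 [  8.517  -2.868 -37.583 -22.281 -28.879 128.558]
62 [ 0.462 -0.076  0.165] 1.1241008124329706e-15 [  1.277  -3.881 -36.823 -26.199 -32.974 137.818]
79 [ 0.447 -0.117  0.165] 1.3877787807814457e-15 [ -7.692  -2.752 -34.266 -29.907 -37.817 148.224]
96 [ 0.445 -0.162  0.165] 6.972210725431081e-10 [-15.975   0.072 -30.57  -32.332 -42.238 156.969]
```

All of the arc is reachable with a 30° tilt at heading 30°. I'll back off and reorient first, and give it enough rows to settle.

move_arm([
  [[-14,26,-78],[0,0,0],0.3],
  [[-14,26,-78],[0,0,0],0.3],
  [[-14,26,-78],[15,-2.6,-25.8],0.3],
  [[-14,26,-78],[15,-2.6,-25.8],0.3],
  [[-14,26,-78],[15,-2.6,-25.8],0.3],
  [[-14,26,-78],[15,-2.6,-25.8],0.3],
  [[-14,26,-78],[15,-2.6,-25.8],0.3],
  [[-14,26,-78],[15,-2.6,-25.8],0.3],
  [[-14,26,-78],[15,-2.6,-25.8],0.3],
  [[-14,26,-78],[15,-2.6,-25.8],0.3],
])

```text
clock: 3.2
tool_pos: [0.4801, -0.0274, 0.2933]
orientation: [-180.0, -30.5, 30.7]
force: [0.7, -0.5, 1.1]
opening: 0.0614
gripper_force: 0.0
```

```bash
python3 - <<'E'
from h import *
o=ctrl.get_obs();print(o['tool_pos'],o['orientation'],o['joint_pos'])
print(rel([.536,-.016,.226],[180,-30,30]))
E
```

```text
[ 0.48005986 -0.02739235  0.29327382] [-179.98151045  -30.48784226   30.70836346] [ 12.29189651 -13.30211065 -30.79819182 -13.34100915 -44.10399444
 115.67510906]
(array([12.3, 18.8, 85.3]), array([-0.4, -0.5,  0.6]))
```

move_arm([
  [[5,10,30],[0,-0.5,0.6],0.3],
  [[12,19,60],[0,-0.5,0.6],0.3],
  [[12,19,85],[0,-0.5,0.6],0.3],
  [[12,19,85],[0,-0.5,0.6],0.3],
  [[12,19,85],[0,-0.5,0.6],0.3],
  [[12,19,85],[0,-0.5,0.6],0.3],
])

```text
clock: 3.7
tool_pos: [0.5349, -0.018, 0.2254]
orientation: [-179.6, -29.9, 29.6]
force: [-0.1, -0.4, -0.3]
opening: 0.0612
gripper_force: 0.0
```

```bash
python3 - <<'E'
from h import *
o=ctrl.get_obs();print(o['tool_pos'],o['orientation'])
print(rel([.566,.002,.165],[180,-30,30]))
a=snap('scene','s2.png');cv2.imwrite('pics/c4.png',cv2.resize(a['color'][150:240,180:290],None,fx=6,fy=6,interpolation=3))
E
```

```text
[ 0.53488788 -0.01804178  0.22539338] [-179.64466299  -29.85231759   29.64798402]
(array([ 2. , -1.6, 70.8]), array([-0.2,  0.1, -0.3]))
```

View pics/c4.png

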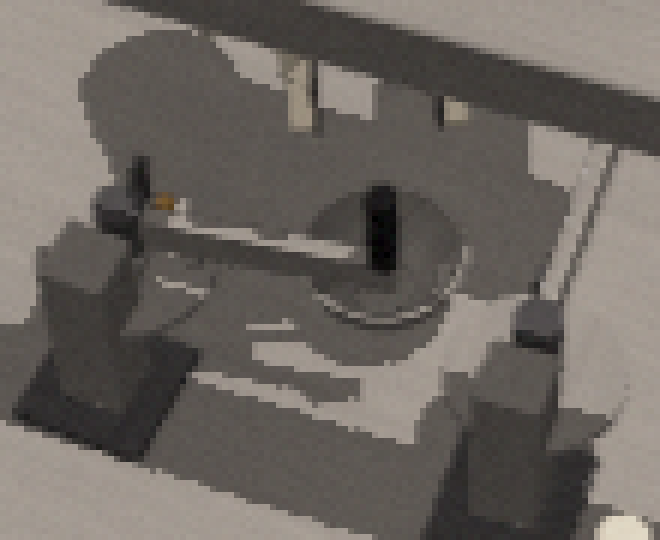

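The fingers (crop 305,100 and 450,110) straddle the pin (382,228) and are clear of the rail. I'll advance along the tool axis.

move_arm([
  [[1,-1,25],[0,0,-0.3],0.3],
  [[2,-2,50],[0,0,-0.3],0.3],
  [[2,-2,70],[0,0,-0.3],0.3],
  [[2,-2,70],[0,0,-0.3],0.3],
  [[2,-2,70],[0,0,-0.3],0.6],
  [[2,-2,70],[0,0,-0.3],0.7],
  [[2,-2,70],[0,0,-0.3],0.75],
  [[2,-2,70],[0,0,-0.3],0.78],
  [[2,-2,70],[0,0,-0.3],0.79],
  [[2,-2,70],[0,0,-0.3],0.79],
])

```text
clock: 4.58
tool_pos: [0.5657, 0.0006, 0.1651]
orientation: [-179.8, -29.8, 29.8]
force: [-0.9, -0.4, 0.1]
opening: 0.0269
gripper_force: 0.0
```

move_arm([
  [[0,0,0],[0,0,0],0.79],
  [[0,0,0],[0,0,0],0.79],
  [[0,0,0],[0,0,0],0.79],
  [[0,0,0],[0,0,0],0.8],
  [[0,0,0],[0,0,0],0.8],
  [[0,0,0],[0,0,0],0.8],
  [[0,0,0],[0,0,0],0.81],
  [[0,0,0],[0,0,0],0.81],
])

```text
clock: 5.25
tool_pos: [0.5664, -0.0007, 0.1647]
orientation: [-180.0, -29.8, 29.9]
force: [3.3, -9.9, 0.3]
opening: 0.0173
gripper_force: 30.0
```

```bash
cat >> h.py <<'E'
def arc(cmd,H,A,r=.15):
    R=Ro.from_euler('xyz',[180,-30,30],degrees=True)
    for a in A:
        t=np.radians(90+a);p=np.r_[np.array(H)+r*np.array([np.cos(t),np.sin(t)]),.165]
        print(a,np.round(R.inv().apply(p-np.array(cmd))*1000,1),np.round(p,4))
E
python3 -c "
from h import *
arc([.5657,.0006,.1651],[.595,-.150],[10.8,13,16,19,22,25])"
```

```text
10.8 [-0.6  3.4 -0.2] [ 0.5669 -0.0027  0.165 ]
13 [-5.3  1.6 -2.9] [ 0.5613 -0.0038  0.165 ]
16 [-11.9  -0.5  -6.7] [ 0.5537 -0.0058  0.165 ]
19 [-18.5  -2.2 -10.6] [ 0.5462 -0.0082  0.165 ]
22 [-25.2  -3.5 -14.4] [ 0.5388 -0.0109  0.165 ]
25 [-32.   -4.4 -18.3] [ 0.5316 -0.0141  0.165 ]
```

move_arm([
  [[-0.6,2,0],[0,0,0],0.81],
  [[-0.6,3.4,0],[0,0,0],0.81],
  [[-3,2.5,-1.5],[0,0,0],0.81],
  [[-5.3,1.6,-3],[0,0,0],0.81],
  [[-8.6,0.6,-5],[0,0,0],0.81],
  [[-12,-0.5,-6.7],[0,0,0],0.81],
  [[-15.2,-1.4,-8.7],[0,0,0],0.81],
  [[-18.5,-2.2,-10.6],[0,0,0],0.81],
  [[-18.5,-2.2,-10.6],[0,0,0],0.81],
])

```text
clock: 6.0
tool_pos: [0.5458, -0.0078, 0.1647]
orientation: [-179.8, -29.8, 29.9]
force: [-1.7, 6.2, 2.1]
opening: 0.0171
gripper_force: 30.0
```

```bash
python3 -c "
from h import *
arc([.5462,-.0082,.165],[.595,-.149],[19,22,25,28,31,34,37,40,43,46])"
```

```text
19 [ 0.4 -0.9  0.2] [ 0.5462 -0.0072  0.165 ]
22 [-6.3 -2.2 -3.6] [ 0.5388 -0.0099  0.165 ]
25 [-13.   -3.1  -7.5] [ 0.5316 -0.0131  0.165 ]
28 [-19.8  -3.6 -11.5] [ 0.5246 -0.0166  0.165 ]
31 [-26.6  -3.6 -15.4] [ 0.5177 -0.0204  0.165 ]
34 [-33.4  -3.3 -19.3] [ 0.5111 -0.0246  0.165 ]
37 [-40.2  -2.5 -23.2] [ 0.5047 -0.0292  0.165 ]
40 [-46.9  -1.4 -27.1] [ 0.4986 -0.0341  0.165 ]
43 [-53.6   0.2 -30.9] [ 0.4927 -0.0393  0.165 ]
46 [-60.2   2.1 -34.7] [ 0.4871 -0.0448  0.165 ]
```

move_arm([
  [[-3,-1.6,-1.7],[0,0,0],0.81],
  [[-6.3,-2.2,-3.6],[0,0,0],0.81],
  [[-13,-3.1,-7.5],[0,0,0],0.81],
  [[-19.8,-3.6,-11.5],[0,0,0],0.81],
  [[-26.6,-3.6,-15.4],[0,0,0],0.81],
  [[-33.4,-3.3,-19.3],[0,0,0],0.81],
  [[-40.2,-2.5,-23.2],[0,0,0],0.81],
  [[-47,-1.4,-27],[0,0,0],0.81],
  [[-47,-1.4,-27],[0,0,0],0.81],
])

```text
clock: 6.75
tool_pos: [0.4996, -0.0369, 0.1648]
orientation: [179.9, -29.9, 29.9]
force: [14.8, -14.3, -11.5]
opening: 0.0174
gripper_force: 30.0
```

```bash
cat > fit.py <<'E'
from h import *
from scipy.optimize import least_squares
def fit(M,k):
    M=np.array(M);X=M[:,:2]+M[:,2:]/k/1000
    s=least_squares(lambda h:np.hypot(*(X-h).T)-.15,[.595,-.149]);return s.x,s.fun*1000,[np.degrees(np.arctan2(-(x-s.x)[0],(x-s.x)[1])) for x in X]
E
python3 -c "
from fit import *
M=[[.5664,-.0007,3.3,-9.9],[.5458,-.0078,-1.7,6.2],[.4996,-.0369,14.8,-14.3]]
for k in(5,7,10,20):
  print(k,*fit(M,k))
H,_,A=fit(M,10)
arc([.4986,-.0341,.165],H,[A[-1]]+[A[-1]+3*i for i in range(1,7)])
"
```

```text
5 [ 0.60831583 -0.14520315] [-1.62583808  2.22607639 -0.65960729] [np.float64(16.14401375971881), np.float64(24.387832641193217), np.float64(45.08482464681712)]
7 [ 0.60651238 -0.14563122] [-1.10904994  1.51873914 -0.45052043] [np.float64(15.440736167245579), np.float64(23.721730645221864), np.float64(44.487903290394925)]
10 [ 0.60516176 -0.14593644] [-0.72162182  0.98800787 -0.29309635] [np.float64(14.918822666902118), np.float64(23.22116136870492), np.float64(44.046093977173584)]
20 [ 0.60358697 -0.14627628] [-0.26956145  0.36886811 -0.10933843] [np.float64(14.315282038452642), np.float64(22.635464307443748), np.float64(43.53639583259373)]
44.046093977173584 [-0.   4.6 -0. ] [ 0.5009 -0.0381  0.165 ]
47.046093977173584 [-6.6  6.7 -3.8] [ 0.4954 -0.0437  0.165 ]
50.046093977173584 [-13.    9.2  -7.5] [ 0.4902 -0.0496  0.165 ]
53.046093977173584 [-19.4  12.1 -11.2] [ 0.4853 -0.0558  0.165 ]
56.046093977173584 [-25.5  15.4 -14.7] [ 0.4807 -0.0622  0.165 ]
59.046093977173584 [-31.6  19.  -18.2] [ 0.4765 -0.0688  0.165 ]
62.046093977173584 [-37.4  23.  -21.6] [ 0.4727 -0.0756  0.165 ]
```

move_arm([
  [[0,2.5,0],[0,0,0],0.81],
  [[0,4.6,0],[0,0,0],0.81],
  [[-6.6,6.7,-3.8],[0,0,0],0.81],
  [[-13,9.2,-7.5],[0,0,0],0.81],
  [[-19.4,12.1,-11.2],[0,0,0],0.81],
  [[-19.4,12.1,-11.2],[0,0,0],0.81],
])

```text
clock: 7.25
tool_pos: [0.4832, -0.055, 0.1645]
orientation: [-179.6, -29.7, 29.8]
force: [-9.6, 8.5, 12.1]
opening: 0.0174
gripper_force: 30.1
```

```bash
python3 -c "
from fit import *
M=[[.5664,-.0007,3.3,-9.9],[.5458,-.0078,-1.7,6.2],[.4996,-.0369,14.8,-14.3],[.4832,-.055,-9.6,8.5]]
for k in(5,10,20):
  print(k,*fit(M,k)); print(k,*fit(M[1:],k))
H,_,A=fit(M,10);print(H)
arc([.4853,-.0558,.165],H,[A[-1]]+[A[-1]+3*i for i in range(1,10)])
"
```

```text
5 [ 0.60062627 -0.14821682] [-0.64251126  2.01963996 -3.78141668  2.48847132] [np.float64(12.987458316312155), np.float64(21.277731091079), np.float64(42.11977464773643), np.float64(51.504555338720905)]
5 [ 0.60203089 -0.14682469] [ 1.24301388 -3.85860842  2.73390481] [np.float64(21.964973082155243), np.float64(42.89432553062189), np.float64(52.241291244150055)]
10 [ 0.60131511 -0.14741201] [-0.23006559  0.88355513 -1.85830729  1.25039903] [np.float64(13.351333852697502), np.float64(21.657665686868675), np.float64(42.579803266471714), np.float64(51.93124168331506)]
10 [ 0.60181136 -0.14691601] [ 0.60710116 -1.88609212  1.33685602] [np.float64(21.902769293955608), np.float64(42.85097979428106), np.float64(52.19492725352127)]
20 [ 0.60165266 -0.1470105 ] [-0.02231761  0.3163095  -0.89724594  0.62967782] [np.float64(13.529886229729108), np.float64(21.847224983781494), np.float64(42.8031890244993), np.float64(52.14533553379183)]
20 [ 0.60170056 -0.14696245] [ 0.28954022 -0.89994409  0.638021  ] [np.float64(21.870992553898688), np.float64(42.82924243775309), np.float64(52.170948463294586)]
[ 0.60131511 -0.14741201]
51.93124168331506 [-1.2 -1.8 -0.7] [ 0.4832 -0.0549  0.165 ]
54.93124168331506 [-7.4  1.3 -4.3] [ 0.4785 -0.0612  0.165 ]
57.93124168331506 [-13.5   4.8  -7.8] [ 0.4742 -0.0678  0.165 ]
60.93124168331506 [-19.4   8.7 -11.2] [ 0.4702 -0.0745  0.165 ]
63.93124168331506 [-25.2  12.9 -14.5] [ 0.4666 -0.0815  0.165 ]
66.93124168331505 [-30.7  17.4 -17.7] [ 0.4633 -0.0886  0.165 ]
69.93124168331505 [-36.   22.3 -20.8] [ 0.4604 -0.0959  0.165 ]
72.93124168331505 [-41.1  27.5 -23.8] [ 0.4579 -0.1034  0.165 ]
75.93124168331505 [-46.   33.  -26.6] [ 0.4558 -0.1109  0.165 ]
78.93124168331505 [-50.6  38.8 -29.2] [ 0.4541 -0.1186  0.165 ]
```

move_arm([
  [[-1.2,-1.5,-0.7],[0,0,0],0.81],
  [[-7.4,1.5,-4.3],[0,0,0],0.81],
  [[-13.5,5,-7.8],[0,0,0],0.81],
  [[-19.4,8.8,-11.2],[0,0,0],0.81],
  [[-25.2,13,-14.5],[0,0,0],0.81],
  [[-25.2,13,-14.5],[0,0,0],0.81],
])

```text
clock: 7.75
tool_pos: [0.4656, -0.0816, 0.1645]
orientation: [-179.7, -29.8, 29.8]
force: [-4.0, 3.2, 7.5]
opening: 0.0172
gripper_force: 30.0
```

```bash
python3 -c "
from fit import *
M=[[.5664,-.0007,3.3,-9.9],[.5458,-.0078,-1.7,6.2],[.4996,-.0369,14.8,-14.3],[.4832,-.055,-9.6,8.5],[.4656,-.0816,-4,3.2]]
H,f,A=fit(M,20);print(H,f,A)
arc([.4666,-.0815,.165],H,[A[-1]]+[A[-1]+3*i for i in range(1,11)])
"
```

```text
[ 0.60071307 -0.14745505] [ 0.19352187  0.38285852 -1.20621276  0.16347638  0.55768027] [np.float64(13.14172272352096), np.float64(21.451921771635472), np.float64(42.42141837950188), np.float64(51.79140638353803), np.float64(63.993686821520875)]
63.993686821520875 [-0.6 -0.2 -0.3] [ 0.4659 -0.0817  0.165 ]
66.99368682152087 [-6.1  4.4 -3.5] [ 0.4626 -0.0888  0.165 ]
69.99368682152087 [-11.5   9.3  -6.6] [ 0.4598 -0.0961  0.165 ]
72.99368682152087 [-16.6  14.5  -9.6] [ 0.4573 -0.1036  0.165 ]
75.99368682152087 [-21.4  20.  -12.4] [ 0.4552 -0.1112  0.165 ]
78.99368682152087 [-26.   25.8 -15. ] [ 0.4535 -0.1188  0.165 ]
81.99368682152087 [-30.3  31.8 -17.5] [ 0.4522 -0.1266  0.165 ]
84.99368682152087 [-34.4  38.1 -19.8] [ 0.4513 -0.1344  0.165 ]
87.99368682152087 [-38.1  44.7 -22. ] [ 0.4508 -0.1422  0.165 ]
90.99368682152087 [-41.6  51.4 -24. ] [ 0.4507 -0.1501  0.165 ]
93.99368682152087 [-44.7  58.4 -25.8] [ 0.4511 -0.1579  0.165 ]
```

move_arm([
  [[-6.1,4.4,-3.5],[0,0,0],0.81],
  [[-11.5,9.3,-6.6],[0,0,0],0.81],
  [[-16.6,14.5,-9.6],[0,0,0],0.81],
  [[-21.4,20,-12.4],[0,0,0],0.81],
  [[-26,25.8,-15],[0,0,0],0.81],
  [[-30.3,31.8,-17.5],[0,0,0],0.81],
  [[-30.3,31.8,-17.5],[0,0,0],0.81],
])

```text
clock: 8.33
tool_pos: [0.4501, -0.126, 0.1643]
orientation: [-179.6, -29.7, 29.8]
force: [-10.8, 2.7, 15.1]
opening: 0.017
gripper_force: 30.0
```

```bash
python3 -c "
from fit import *
arc([.4522,-.1266,.165],[.598,-.1475],[82,85,88,91,93,95])
"
```

```text
82 [-2.1 -1.3 -1.2] [ 0.4495 -0.1266  0.165 ]
85 [-6.1  5.  -3.5] [ 0.4486 -0.1344  0.165 ]
88 [-9.9 11.5 -5.7] [ 0.4481 -0.1423  0.165 ]
91 [-13.3  18.3  -7.7] [ 0.448  -0.1501  0.165 ]
93 [-15.4  22.9  -8.9] [ 0.4482 -0.1554  0.165 ]
95 [-17.4  27.6 -10.1] [ 0.4486 -0.1606  0.165 ]
```

move_arm([
  [[-4,1.5,-2.3],[0,0,0],0.81],
  [[-6.1,5,-3.5],[0,0,0],0.81],
  [[-9.9,11.5,-5.7],[0,0,0],0.81],
  [[-13.3,18.3,-7.7],[0,0,0],0.81],
  [[-15.4,22.9,-8.9],[0,0,0],0.81],
  [[-15.4,22.9,-8.9],[0,0,0],0.81],
])

```text
clock: 8.83
tool_pos: [0.4472, -0.1557, 0.1643]
orientation: [-179.8, -29.7, 29.8]
force: [-4.2, -1.6, 5.2]
opening: 0.0175
gripper_force: 30.0
```

Past the detent. I'll open and let it snap home.

move_arm([
  [[0,0,0],[0,0,0],0.3],
  [[0,0,0],[0,0,0],0.3],
  [[0,0,0],[0,0,0],0.3],
  [[0,0,0],[0,0,0],0.3],
  [[0,0,0],[0,0,0],0.3],
  [[0,0,0],[0,0,0],0.3],
  [[0,0,0],[0,0,0],0.3],
  [[0,0,0],[0,0,0],0.3],
])

```text
clock: 9.5
tool_pos: [0.4479, -0.1549, 0.1646]
orientation: [-179.8, -29.8, 29.8]
force: [0.0, 0.1, 0.4]
opening: 0.0603
gripper_force: 0.0
```

```bash
python3 - <<'E'
from h import *
o=ctrl.get_obs();print(o['tool_pos'],o['force'],o['opening'])
a=snap('scene','s3.png');cv2.imwrite('pics/c5.png',cv2.resize(a['color'][120:240,160:290],None,fx=5,fy=5,interpolation=3))
E
```

```text
[ 0.44789143 -0.15491465  0.16456806] [0.04804912 0.08048997 0.44660402] 0.06030471250763867
```

View pics/c5.png

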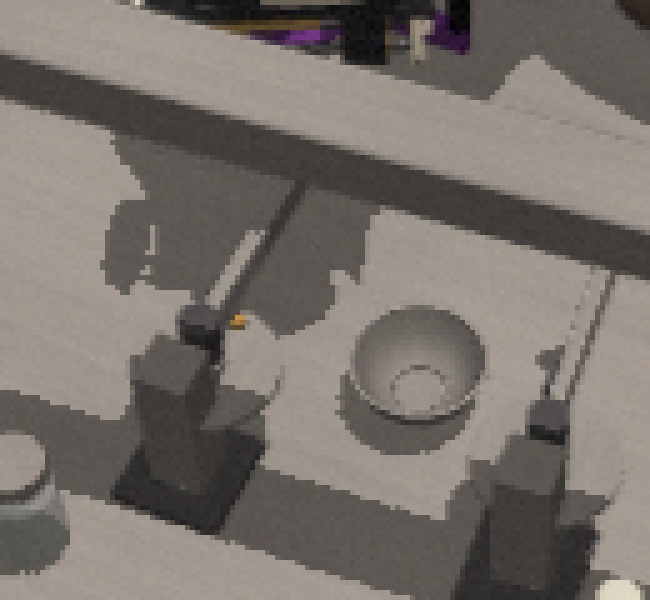

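The arm is swung out and the bowl hasn't moved, but the pin is hidden behind the rail. I'll retreat along the tool axis and check in the top view.

move_arm([
  [[0,0,-20],[0,0,0],0.3],
  [[0,0,-45],[0,0,0],0.3],
  [[0,0,-75],[0,0,0],0.3],
  [[20,-30,-105],[0,0,0],0.3],
  [[50,-60,-120],[0,0,0],0.3],
  [[50,-90,-120],[0,0,0],0.3],
  [[50,-130,-120],[0,0,0],0.3],
  [[50,-170,-120],[0,0,0],0.3],
  [[50,-210,-120],[0,0,0],0.3],
  [[50,-210,-120],[0,0,0],0.3],
])

```text
clock: 10.38
tool_pos: [0.3427, -0.014, 0.2941]
orientation: [-179.8, -28.8, 29.9]
force: [-1.3, 0.1, 1.0]
opening: 0.0615
gripper_force: 0.0
```

```bash
python3 - <<'E'
from h import *
o=ctrl.get_obs();print(o['tool_pos'],o['force'])
a=snap('top','t3.png');cv2.imwrite('pics/c6.png',cv2.resize(a['color'][145:245,210:330],None,fx=6,fy=6,interpolation=3))
E
```

```text
[ 0.34267149 -0.0139502   0.29409906] [-1.34985781  0.10363796  1.00277172]
```

View pics/c6.png

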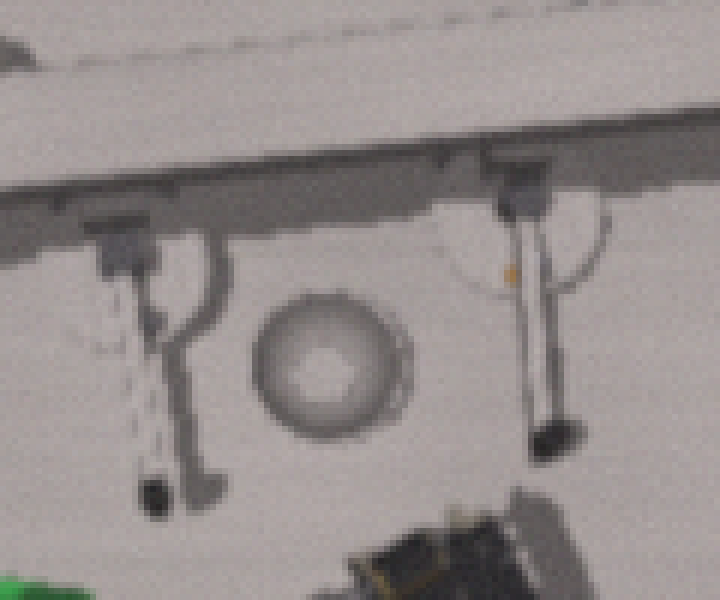

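```bash
python3 - <<'E'
from h import *
b=load('t3.png')
T=lambda u,v:(210+(u+.5)/6-.5,145+(v+.5)/6-.5)
a=onplane(b,*T(521,225),.125);c=onplane(b,*T(541,432),.125);print('left/centre of bar',a,c,np.degrees(np.arctan2(a[1]-c[1],a[0]-c[0])))
p=onplane(b,*T(540,462),.124);q=onplane(b,*T(545,425),.183);print(p,q)
# post: where yaw lies
s=load('s3.png');S=lambda u,v:(160+(u+.5)/5-.5,120+(v+.5)/5-.5)
F=[onplane(s,*S(*k),.008) for k in((112,495),(220,532),(267,452))];print(F)
y=[np.degrees(np.arctan2(-(F[1]-F[0])[0],(F[1]-F[0])[1])),np.degrees(np.arctan2((F[1]-F[2])[1],(F[1]-F[2])[0]))];print(y)
# subpixel bar centreline
g=b['color'].max(2).astype(float)
for v in range(184,216,3):print(v,g[v,292:306].astype(int))
E
```

```text
left/centre of bar [ 0.58368957 -0.14298353  0.125     ] [ 0.46012112 -0.15236422  0.125     ] 4.341274185532947
[ 0.44259149 -0.15153707  0.124     ] [ 0.45668504 -0.14834812  0.183     ]
[array([ 0.68338471, -0.17758955,  0.008     ]), array([ 0.67624356, -0.09642018,  0.008     ]), array([ 0.60549215, -0.09977517,  0.008     ])]
[np.float64(5.027844351382993), np.float64(2.7148951343895797)]
184 [172 171 165 133 135 164 166 137 131 167 173 173 173 169]
187 [172 174 167 142 124 165 176 165 120 141 171 172 172 175]
190 [176 167 156 150 118 167 174 159 103 110 151 165 163 151]
193 [161 158 158 146 130 163 172 158 113 115 122 126 127 138]
196 [167 169 169 158 126 137 167 159 128 101 118 158 167 166]
199 [166 166 163 158 136 123 164 171 149 107 120 160 166 163]
202 [169 169 168 166 152 121 164 174 158 112 112 150 169 171]
205 [168 166 168 166 153 133 158 177 163 109  88 119 157 168]
208 [169 168 167 167 157 138 152 169 155 115  96 114 160 166]
211 [168 165 168 165 153 125 121 164 166 147 107 119 160 169]
214 [164 168 165 166 162 148 124 165 162 141  96 100 132 147]
```

The bar lies at about 4.3°, which matches the bracket's yaw of roughly 3–5°. It rests against its stop, the bowl hasn't moved and the gripper is clear, so I'm handing it in.

```bash
python3 -c "
from plant import ctrl
print(ctrl.close_job())"
```

```text
the job is handed in; nothing more can be done
None
```

I swung the folded arm out past its detent and let go; by the final camera view it sits home against its stop. The squeeze was 30 N, there was no sign of contact with the rail, the bowl hadn't moved, and I handed the job in at about 10 s with the gripper clear.

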